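# Clip a brake caliper guide pin and hold the loupe over it

## Robot

A 6-joint arm with a two-finger parallel gripper is mounted at the origin on the work surface. World frame = base frame: x ahead of the robot, y to its left, z up, the work surface at z = 0. Lengths are in m, angles in degrees, forces in N, time in s.
With the tool pointing down it reaches from about 0.375 to 0.9 m from the base axis. Payload 3.1 kg.
Tool frame: the origin (TCP) lies at the very end of the fingers, on their centre line; the grasp point (between the pads) lies 19 mm behind it; z points along the fingers, y is the line along which they close (so a half turn about z gives the same grasp; the last joint's range is limited). The gripper opens to 87 mm and grips with 3 to 60 N. Pads are 19 mm wide; open, the fingers measure 117 mm over their backs; the gripper's body (75 mm by 190 mm) begins 51 mm behind the grasp point.
Start: joints at [-83.852, 30.224, 82.088, -0, 67.689, -10.227], TCP at [0.176, -0.6, 0.223] pointing down, gripper open.
Joint ranges: [-176.69, 176.69], [-43.24, 126.21], [12.49, 139.97], [-82, 262], [0, 151.66], [-163.58, 163.58]. Speed limits (degrees/s): [159.86, 159.86, 180, 180, 180, 180].

## Interface

Orientations are given as a 3x3 rotation matrix whose columns are the frame's x, y, z axes.
In Python, from rig import bot gives the robot as it stands.
- The arm moves only by the tool move_arm, never from a script. Its argument "increments" is a list of rows, each an object with "xyz": the shift along the tool's x, y, z in mm, a list of three; "roll": the turn about the tool's z in rad; "grip": the opening in per cent of the stroke, from 0 (shut) to 100 (fully open). A call has 1 to 5 rows; each row shifts and turns the commanded pose from where the row before left it, along the tool's axes as they then stand; what a row does not reach is not made up. A row lasts 1/12 s, in which the tool goes at most 41.7 mm and 7.16 degrees, less where a joint would pass 70% of its speed; a pose out of reach is approached as far as the arm can. A call is refused whole if a number of a shift passes 41.7 or a number of a turn 0.125, either way. A call with a gripper value outside its range is refused whole. The fingers move at their own pace and stop on an object; the grip force is fixed at half the most. Time passes only in rows, so rows that do not move let the fingers close. It gives the time, the measured TCP pose, the force, the opening and the grip force at its end, in the units of the state.
- bot.read_state(): the state, without advancing time (a new reading comes with each control period).
- bot.capture(name): name is "scene" or "top" or "wrist"; returns (picture, depth): 384x512x3 uint8, red, green, blue; 384x512 float32, m along the optical axis (not along the pixel's ray), 0 where there is no reading.
- bot.camera_model(name): a dict with "intrinsics" (3x3 intrinsics, pixels), "rvec" (rotation vector, rad) and "tvec" (3), from world to camera coordinates, as OpenCV has them; the wrist camera has in their place "tool_from_camera" (4x4, takes a point from camera to tool coordinates, whose origin is the TCP and whose axes are the flange's). Camera axes: x right, y down, z forward; pixel columns grow to the right and rows downward; lengths in m; the calibration is good to about 2 mm. A picture is of the moment at which its call begins: read the wrist's pose just before it. camera_model takes no time and is no camera call.
- bot.hand_in(): hands the job in; it is judged then, once.
Trained networks look in the newest picture that a camera, given by its name, has taken for a name from the list of things; names that differ only in an ending like _2 or _b are one class to them, and where a whole thing is asked for, a point or a joint stands for the part that bears it (a point fixed in the world has none). Each returns a list of dicts, best first, with "conf" (0 to 1); they miss things now and then, are a little off and sometimes report something else, mostly with a low value. They report only what shows in the picture. A call takes as long as a camera call. They do not tell look-alikes from the thing itself.
- bot.spot_in(label, camera): "at" ([x, y, z] in m, in the coordinates of the camera as it stood for that picture, good to about 4 mm: the middle of the surface that is visible of it).
- bot.trace(label, camera): "mask" (384x512 bool, what is visible of it).
The state is a dict: "time_s": time; "joint_positions": joint angles; "qvel": joint speeds; "tau": joint torques, N m; "position": TCP position; "tcp_rot": TCP orientation; "force": force on the tool from outside, world axes, zero at the start; "moment": the same for the moment, N m; "opening": opening from 0.0 (shut) to 1.0 (fully open); "grasp_force": force on a finger pad.
Only numpy, scipy, OpenCV 4.12 (cv2) and the standard library are available. Lean on these libraries where they do the work, as an engineer would, in place of code of your own. Each camera call takes 0.05 s, during which the arm holds its last target. There are 200 camera calls.

## Task

Seat the steel caliper guide pin in the spring clip on the bench: press it down past the sprung jaw until it lies fully home in both forks with the jaw closed over it, and let go of it. Then take the loupe by its handle, not by its lens or rim, and hold it level over the middle of the pin, clear of everything, with the middle of the lens as high as the pointer of the cursor on the upright steel rule, which marks the loupe's focal height. Finish while still holding the loupe steady there; do not shift the cursor, and leave the spray can, the grease pot and the brake pad alone.

Things in the scene. Friction and masses are not known exactly. Their poses are not given: they have to be found in the camera images.
- cradle: The spring clip, screwed to the bench: grey base plate 80 x 104 x 8 mm carrying two steel forks and a black sprung jaw, 68 mm high in all. Origin: centre of its underside, z up, y along the seated pin. Forks 12 mm thick along y, centred at y = +38 and -38 mm: 64 mm free between them for the fingers. The jaw is on the +x side (away from the robot).
- clip_seat (a point): Where the seated pin's centre belongs: midway between the forks, 44 mm above the clip's origin; axes as the clip. In the clip's frame each fork is a U 13.5 mm wide, floor at z = 38 mm, open upwards: tall prong on the -x side (inner face x = -7 mm, to z = 60 mm, then a lip flared outwards to z = 68 mm), low prong on the +x side to z = 46 mm.
- jaw (a joint): Angle of the sprung jaw, rad: 0 shut, grows to 0.5 as its noses are pushed to the clip's +x. A nose over each fork, hinged below at x = 14, z = 16 mm (clip's frame). Shut, a nose reaches in to x = 1 mm, underside z = 51 mm, its steep front rising to x = 8 mm at z = 66 mm. A pin pressed straight down shoves it aside (some 0.15 rad, 5 to 15 N in all) and at the floor it springs back over the pin.
- pin: The guide pin: its body; origin on the shank's surface, 6 mm from the axis (it turns as the pin rolls), y along the pin.
- pin_center (a point): Centre of the caliper guide pin: a plain round steel rod 12 mm in diameter and 110 mm long, with a groove and a hexagon no wider than the shank at one end, about 0.1 kg, lying on the bench. y runs along the pin; either way round will do in the clip.
- loupe: The loupe: its body. Origin on the underside below the grip point, x from the handle to the lens, z up through the lens.
- loupe_grip (a point): The grip point of the loupe: on the centre line of its black flat-sided handle, in its front half, 7 mm above the bench as it lies flat. The handle is 20 mm wide (y) and 14 mm high (z) and reaches from 60 mm behind this point to 25 mm ahead of it; a neck then joins it to the rim. x runs from the handle to the lens, z up. The loupe weighs about 0.1 kg and balances about 25 mm ahead of this point.
- lens: The lens with its rim, fixed to the loupe: a disc 72 mm in diameter and 14 mm high; origin at its very middle, which is 75 mm from the grip point along the loupe's x and at the same height (its axes are the loupe's).
- gauge: The rule stand, fixed to the bench by its magnet: a blue block 44 x 60 x 36 mm with a steel rule 26 mm wide standing upright in it to 226 mm above the bench, beside the clip on the clip's +x side (the far side from the robot). Origin on the bench below the rule.
- cursor_tip (a point): Tip of the pointer of the brass cursor that slides on the upright rule; the pointer sticks out 34 mm from the rule towards the clip. Its height, 115 to 165 mm above the bench, is the height for the middle of the lens. Held by friction.
- spray_can: Bystander: red and silver spray can with a white cap, 65 mm in diameter, 196 mm high, standing; origin under its centre.
- grease_pot: Bystander: white pot with a red lid, 86 mm in diameter, 72 mm high; origin under its centre.
- brake_pad: Bystander: brake pad lying flat, 46 x 126 x 17 mm; origin under its centre.
Not all that is in view belongs to the job. Of the things like the cradle, leave any that is yellow; of the rest the larger one is meant. Of the things that look like the loupe, take the one that is farthest from the robot's base at the start.

How it is judged:
By the outcome, as a careful person would: the job done as asked, in the order asked, and still so for the second after the job is handed in, while the arm keeps its last pose, push and grip.
It also fails if it takes over 51 s, if anything falls off the work surface, if the arm or the gripper's body presses on something with over 40 N, if the wrist force passes 120 N, or if a joint passes its speed limit or range.

## Working session

There is one attempt and no reset: what is moved stays moved. The work goes in short steps, Python scripts to look and compute and a tool call to move; the robot and the scene stay as the last step left them, time stands still between calls to the robot, and variables do not carry over. Pictures are saved under pics/ and viewed, at most 10 in all, crops included, and the job is handed in when it is done.

Besides the shell and the picture viewer there is one more tool, called after "Emit:" as a command line: name --argument value ..., lists and objects as JSON in quotes. move_arm: Moves the arm, as the interface text tells. Its arguments: {"type":"object","properties":{"increments":{"type":"array"}},"required":["increments"]}

```bash
mkdir -p pics; ls; cat > h.py <<'E'
import numpy as np, cv2
from rig import bot
def save(n,img): cv2.imwrite('pics/'+n+'.png',cv2.cvtColor(img,cv2.COLOR_RGB2BGR))
def pose(cam):
    m=bot.camera_model(cam); K=np.array(m['intrinsics'],float)
    if 'rvec' in m:
        R=cv2.Rodrigues(np.array(m['rvec'],float))[0]; t=np.array(m['tvec'],float).ravel()
        return K,R.T,-R.T@t
    s=bot.read_state(); T=np.array(m['tool_from_camera'],float); R=np.array(s['tcp_rot'],float)
    return K,R@T[:3,:3],R@T[:3,3]+np.array(s['position'])
def shot(cam):
    K,R,c=pose(cam); img,d=bot.capture(cam)
    v,u=np.mgrid[:384,:512]
    P=np.stack([(u-K[0,2])/K[0,0]*d,(v-K[1,2])/K[1,1]*d,d],-1)@R.T+c
    P[d==0]=np.nan
    return img,d,P,K,R,c
E
python3 - <<'E'
from h import *
np.set_printoptions(precision=4,suppress=True)
big={}
for cam in('top','scene'):
    img,d,P,K,R,c=shot(cam); save(cam+'0',img); print(cam,c,R[:,2])
    for l in('cradle','pin','loupe','gauge','cursor_tip','spray_can','grease_pot','brake_pad'):
        for o in bot.spot_in(l,cam)[:4]:
            a=np.array(o['at']); uv=K@a/a[2]
            print(l,round(o['conf'],2),R@a+c,uv[:2].round())
print(bot.read_state()['time_s'])
E
```

```text
pics
top [0.3747 0.0034 1.4072] [ 0.1156  0.0013 -0.9933]
cradle 0.91 [ 0.5917 -0.0945  0.0065] [289. 169.]
cradle 0.57 [0.5987 0.0326 0.005 ] [247. 168.]
cradle 0.56 [ 0.7492 -0.1288  0.0081] [298. 119.]
pin 0.7 [0.5034 0.2379 0.0104] [181. 201.]
loupe 0.92 [ 0.3116 -0.2202  0.0073] [334. 261.]
loupe 0.66 [ 0.5547 -0.2128  0.0153] [329. 180.]
gauge 0.84 [0.7316 0.0119 0.0522] [253. 122.]
cursor_tip 0.54 [0.7291 0.0193 0.1555] [250. 113.]
spray_can 0.8 [ 0.6785 -0.2968  0.1591] [365. 128.]
spray_can 0.49 [ 0.5704 -0.2093  0.0133] [327. 175.]
grease_pot 0.93 [0.7201 0.2928 0.0778] [157. 126.]
brake_pad 0.9 [ 0.3995 -0.0501  0.0174] [277. 233.]
brake_pad 0.46 [ 0.5547 -0.2123  0.0072] [328. 180.]
scene [0.9367 0.3328 0.7579] [-0.4981 -0.414  -0.7619]
cradle 0.82 [ 0.6026 -0.0971  0.0045] [209. 220.]
cradle 0.72 [ 0.7554 -0.1295  0.0105] [153. 251.]
cradle 0.63 [0.6118 0.0356 0.007 ] [246. 252.]
cradle 0.33 [ 0.4093 -0.0417  0.0127] [273. 185.]
pin 0.59 [0.5036 0.2383 0.0093] [343. 271.]
loupe 0.85 [ 0.5598 -0.2063  0.0059] [192. 188.]
loupe 0.63 [ 0.3184 -0.2209  0.0112] [246. 140.]
gauge 0.9 [0.7358 0.0189 0.0321] [202. 279.]
cursor_tip 0.47 [0.7419 0.0173 0.1467] [193. 254.]
spray_can 0.85 [ 0.7004 -0.2846  0.1203] [120. 175.]
grease_pot 0.62 [0.73   0.2991 0.0693] [312. 362.]
brake_pad 0.96 [ 0.4087 -0.0393  0.0128] [274. 186.]
0.9
```

```bash
python3 - <<'E'
import cv2,numpy as np
a=cv2.imread('pics/top0.png')[80:300,130:400]; b=cv2.imread('pics/scene0.png')[110:384,90:400]
cv2.imwrite('pics/top1.png',cv2.resize(a,None,fx=2.7,fy=2.7,interpolation=cv2.INTER_CUBIC))
cv2.imwrite('pics/scene1.png',cv2.resize(b,None,fx=2.1,fy=2.1,interpolation=cv2.INTER_CUBIC))
E
```

```text
(no output)
```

View pics/top1.png

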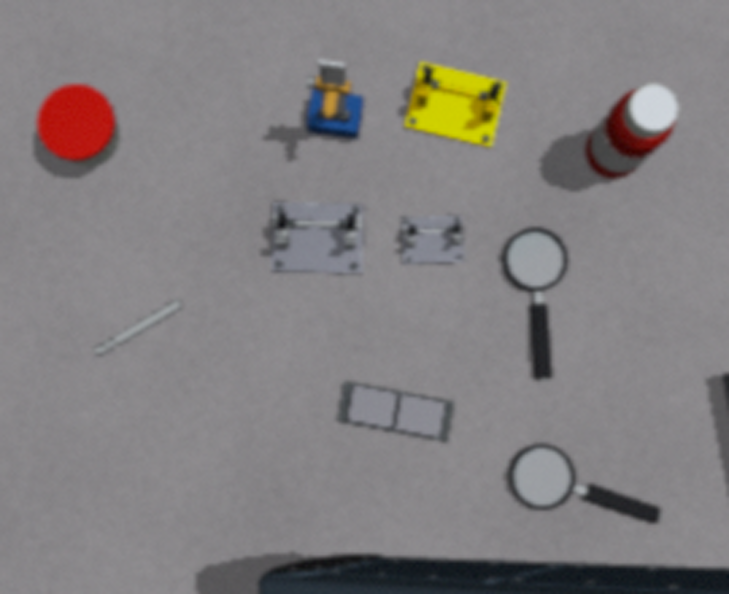

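View pics/scene1.png

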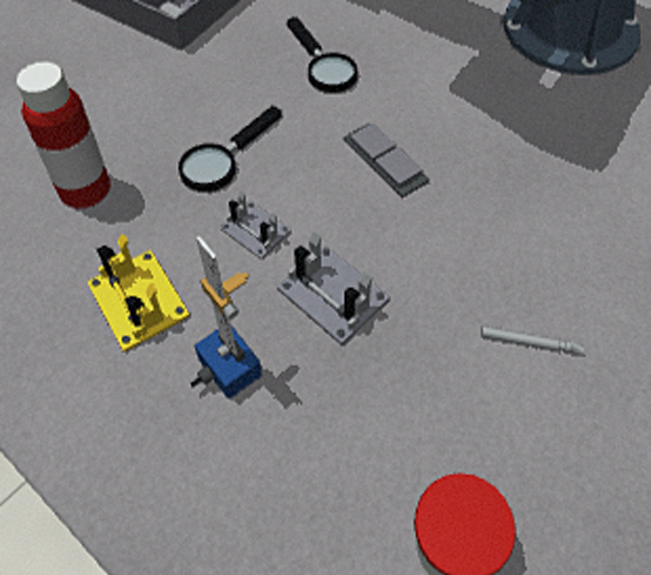

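The top view shows three clips: yellow (298,119), small grey (289,169) and large grey (247,168). The large grey one is meant. Of the two loupes at (329,180) and (334,261), the first is farther from the base (0.59 m against 0.38 m). Both choices are confirmed in the enlarged crop. The pin is at (181,201) and the cursor at (250,113).

```bash
python3 - <<'E'
from h import *
np.set_printoptions(precision=4,suppress=True)
s=bot.read_state(); print(s['tcp_rot'],s['position'],s['opening'])
print(bot.camera_model('wrist'))
for cam in('top','scene'):
    img,d,P,K,R,c=shot(cam)
    for l in('pin','loupe','cradle','gauge'):
        for o in bot.trace(l,cam)[:3]:
            m=o['mask']&np.isfinite(P[...,2]); Q=P[m]
            if len(Q)<10: continue
            r=cv2.minAreaRect((Q[:,:2]*1000).astype(np.float32))
            u,sv,vt=np.linalg.svd(Q[:,:2]-Q[:,:2].mean(0),full_matrices=False)
            print(cam,l,round(o['conf'],2),m.sum(),Q.mean(0),'rect',np.round(r[0],1),np.round(r[1],1),round(r[2],1),'ax',vt[0],'z',np.nanpercentile(Q[:,2],[2,50,98]))
    # brass
    h=cv2.cvtColor(img,cv2.COLOR_RGB2HSV); m=(h[...,0]>8)&(h[...,0]<24)&(h[...,1]>120)&(h[...,2]>80)
    n,lab,st,ce=cv2.connectedComponentsWithStats(m.astype(np.uint8))
    for i in range(1,n):
        if st[i,4]>15:
            Q=P[lab==i]; print('brass',st[i],np.nanmedian(Q,0)); 
            q=Q[np.argsort(Q[:,0])]; print(q[:4])
E
```

```text
[[ 0.9594  0.2819  0.    ]
 [ 0.2819 -0.9594 -0.0001]
 [-0.      0.0001 -1.    ]] [ 0.1762 -0.5996  0.2226] 0.9982644854313636
{'intrinsics': array([[279.5028,   0.    , 259.5373],
       [  0.    , 279.5028, 185.1304],
       [  0.    ,   0.    ,   1.    ]]), 'tool_from_camera': array([[-0.0002, -0.9634, -0.2681,  0.072 ],
       [ 1.    , -0.0002, -0.0003, -0.    ],
       [ 0.0002, -0.2681,  0.9634, -0.161 ],
       [ 0.    ,  0.    ,  0.    ,  1.    ]])}
top pin 0.57 101 [0.5037 0.237  0.0111] rect [503.4 238. ] [  9.7 102.2] 29.5 ax [-0.4961  0.8682] z [0.0059 0.0108 0.0169]
top loupe 0.93 675 [ 0.5411 -0.2111  0.0112] rect [ 523.2 -202. ] [ 70.8 169.5] 79.0 ax [-0.9999 -0.0151] z [0.0023 0.0114 0.0188]
top loupe 0.76 783 [ 0.3154 -0.2345  0.0098] rect [ 302.1 -251.4] [171.4  74.2] 62.0 ax [0.3351 0.9422] z [-0.0028  0.0105  0.0189]
top cradle 0.91 374 [ 0.5929 -0.0967  0.0095] rect [594.6 -96.8] [52.9 68.4] 2.1 ax [-0.0777  0.997 ] z [-0.001   0.0061  0.0446]
top cradle 0.89 890 [0.5992 0.0359 0.0141] rect [600.8  37.1] [105.3  80.6] 88.8 ax [-0.0027 -1.    ] z [0.0007 0.0091 0
[... 1789 characters left out ...]
 74.1] 53.1 ax [0.4478 0.8941] z [-0.0017  0.0087  0.0143]
brass [  62    0  108   42 2397] [-0.5101 -2.428  -0.5552]
[[-1.1265 -2.4414 -0.6229]
 [-1.1252 -2.4348 -0.6553]
 [-1.1216 -2.4571 -0.6517]
 [-1.1213 -2.4443 -0.6568]]
brass [  8  14  22  13 188] [ 0.1263 -2.4287 -0.363 ]
[[ 0.0734 -2.4439 -0.3719]
 [ 0.0741 -2.4427 -0.3578]
 [ 0.0751 -2.4375 -0.3828]
 [ 0.0769 -2.4295 -0.407 ]]
brass [220  29  12   7  48] [-0.5494 -1.1562 -0.2723]
[[-0.6816 -1.3007 -0.3504]
 [-0.6696 -1.2527 -0.3306]
 [-0.5899 -1.1575 -0.2774]
 [-0.5899 -1.1491 -0.2746]]
brass [186 240  22  16 115] [0.7279 0.0151 0.1503]
[[0.7038 0.0168 0.1453]
 [0.7046 0.0152 0.1483]
 [0.706  0.0166 0.1478]
 [0.7073 0.015  0.1477]]
```

```bash
cat > plan.py <<'E'
import numpy as np, json
def plan(p0,yaw0,p1,yaw1,n,grip):
    """rows (tool down): x_tool=(c,s,0), y_tool=(s,-c,0), z_tool=-z; roll>0 lowers yaw"""
    p=np.array(p0,float)*1000; e=np.array(p1,float)*1000; y=np.radians(yaw0); r=round((np.radians(yaw0)-np.radians(yaw1))/n,4)
    rows=[]
    for k in range(n):
        d=(e-p)/(n-k); c,s=np.cos(y),np.sin(y)
        t=np.round([c*d[0]+s*d[1], s*d[0]-c*d[1], -d[2]],1)
        p=p+np.array([c*t[0]+s*t[1], s*t[0]-c*t[1], -t[2]]); y-=r
        rows.append({"xyz":t.tolist(),"roll":r,"grip":grip})
    for i in range(0,n,5): print(json.dumps(rows[i:i+5]))
def here(p1,yaw1,n,grip):
    from rig import bot
    s=bot.read_state(); R=np.array(s['tcp_rot']); y=np.degrees(np.arctan2(R[1,0],R[0,0]))
    print('t',s['time_s'],'pos',np.round(s['position'],4),'yaw',round(y,2),'F',np.round(s['force'],1),'open',round(s['opening'],3))
    plan(s['position'],y,p1,yaw1,n,grip)
E
python3 -c "
from plan import *
here([.47,.02,.24],119.7,20,100)"
```

```text
t 1.4 pos [ 0.1762 -0.5996  0.2226] yaw 16.37 F [ 0.1 -0.  -0.8] open 1.006
[{"xyz": [22.8, -25.6, -0.9], "roll": -0.0902, "grip": 100}, {"xyz": [25.0, -23.4, -0.9], "roll": -0.0902, "grip": 100}, {"xyz": [27.1, -21.1, -0.9], "roll": -0.0902, "grip": 100}, {"xyz": [28.8, -18.6, -0.9], "roll": -0.0902, "grip": 100}, {"xyz": [30.4, -15.9, -0.9], "roll": -0.0902, "grip": 100}]
[{"xyz": [31.7, -13.1, -0.9], "roll": -0.0902, "grip": 100}, {"xyz": [32.7, -10.2, -0.9], "roll": -0.0902, "grip": 100}, {"xyz": [33.5, -7.2, -0.9], "roll": -0.0902, "grip": 100}, {"xyz": [34.0, -4.1, -0.9], "roll": -0.0902, "grip": 100}, {"xyz": [34.3, -1.0, -0.8], "roll": -0.0902, "grip": 100}]
[{"xyz": [34.2, 2.1, -0.9], "roll": -0.0902, "grip": 100}, {"xyz": [33.9, 5.1, -0.8], "roll": -0.0902, "grip": 100}, {"xyz": [33.3, 8.2, -0.9], "roll": -0.0902, "grip": 100}, {"xyz": [32.4, 11.1, -0.8], "roll": -0.0902, "grip": 100}, {"xyz": [31.3, 14.0, -0.9], "roll": -0.0902, "grip": 100}]
[{"xyz": [29.9, 16.8, -0.8], "roll": -0.0902, "grip": 100}, {"xyz": [28.3, 19.4, -0.9], "roll": -0.0902, "grip": 100}, {"xyz": [26.4, 21.9, -0.8], "roll": -0.0902, "grip": 100}, {"xyz": [24.4, 24.1, -0.9], "roll": -0.0902, "grip": 100}, {"xyz": [22.1, 26.3, -0.8], "roll": -0.0902, "grip": 100}]
```

Emit:
move_arm --increments '[{"xyz":[23,-26,-1],"roll":-0.09,"grip":100},{"xyz":[25,-23,-1],"roll":-0.09,"grip":100},{"xyz":[27,-21,-1],"roll":-0.09,"grip":100},{"xyz":[29,-19,-1],"roll":-0.09,"grip":100},{"xyz":[30,-16,-1],"roll":-0.09,"grip":100}]'

```text
time_s: 1.82
position: [0.2498, -0.443, 0.2276]
tcp_rot: [[0.739, 0.674, 0.0], [0.674, -0.739, -0.0], [0.0, 0.0, -1.0]]
force: [0.1, -0.3, -0.1]
opening: 1.0
grasp_force: 0.0
```

Emit:
move_arm --increments '[{"xyz":[32,-13,-1],"roll":-0.09,"grip":100},{"xyz":[33,-10,-1],"roll":-0.09,"grip":100},{"xyz":[34,-7,-1],"roll":-0.09,"grip":100},{"xyz":[34,-4,-1],"roll":-0.09,"grip":100},{"xyz":[34,-1,-1],"roll":-0.09,"grip":100}]'

```text
time_s: 2.23
position: [0.3246, -0.2881, 0.2328]
tcp_rot: [[0.372, 0.928, 0.0], [0.928, -0.372, -0.0], [-0.0, 0.001, -1.0]]
force: [0.4, -0.1, -0.8]
opening: 1.0
grasp_force: 0.0
```

Emit:
move_arm --increments '[{"xyz":[34,2,-1],"roll":-0.09,"grip":100},{"xyz":[34,5,-1],"roll":-0.09,"grip":100},{"xyz":[33,8,-1],"roll":-0.09,"grip":100},{"xyz":[32,11,-1],"roll":-0.09,"grip":100},{"xyz":[31,14,-1],"roll":-0.09,"grip":100}]'

```text
time_s: 2.65
position: [0.3978, -0.1344, 0.2379]
tcp_rot: [[-0.069, 0.998, 0.001], [0.998, 0.069, -0.0], [-0.001, 0.001, -1.0]]
force: [0.0, -0.4, -0.6]
opening: 0.999
grasp_force: 0.0
```

Emit:
move_arm --increments '[{"xyz":[30,17,-1],"roll":-0.09,"grip":100},{"xyz":[28,19,-1],"roll":-0.09,"grip":100},{"xyz":[26,22,-1],"roll":-0.09,"grip":100},{"xyz":[24,24,-1],"roll":-0.09,"grip":100},{"xyz":[22,26,-1],"roll":-0.09,"grip":100}]'

```text
time_s: 3.07
position: [0.4718, 0.0194, 0.2429]
tcp_rot: [[-0.497, 0.868, 0.001], [0.868, 0.497, -0.0], [-0.001, 0.001, -1.0]]
force: [1.2, -0.6, 0.2]
opening: 1.004
grasp_force: 0.0
```

```bash
python3 - <<'E'
from h import *
from plan import here
np.set_printoptions(precision=4,suppress=True)
here([.5035,.2378,.15],119.7,5,100)
img,d,P,K,R,c=shot('wrist'); save('w1',img); np.savez('w1.npz',img=img,P=P,K=K,R=R,c=c)
E
```

```text
t 3.0667 pos [0.4718 0.0194 0.2429] yaw 119.77 F [ 1.2 -0.6  0.2] open 1.004
[{"xyz": [34.8, 27.2, 18.6], "roll": 0.0003, "grip": 100}, {"xyz": [34.8, 27.2, 18.6], "roll": 0.0003, "grip": 100}, {"xyz": [34.8, 27.2, 18.6], "roll": 0.0003, "grip": 100}, {"xyz": [34.8, 27.1, 18.5], "roll": 0.0003, "grip": 100}, {"xyz": [34.8, 27.2, 18.6], "roll": 0.0003, "grip": 100}]
```

View pics/w1.png

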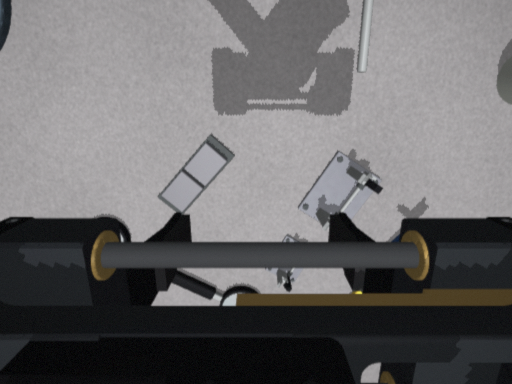

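The wrist view shows only the front part of the scene: the large clip is at (340,190) and one pin end at (362,70). I'll back off to see the clip and pointer properly.

Emit:
move_arm --increments '[{"xyz":[-32,-4,-5],"roll":0.1,"grip":100},{"xyz":[-32,-4,-5],"roll":0.1,"grip":100},{"xyz":[-32,-4,-5],"roll":0.1,"grip":100},{"xyz":[-32,-4,-5],"roll":0.1,"grip":100},{"xyz":[0,0,0],"roll":0.1,"grip":100}]'

```text
time_s: 3.53
position: [0.5042, -0.1128, 0.2638]
tcp_rot: [[-0.006, 1.0, 0.005], [1.0, 0.006, -0.005], [-0.005, 0.005, -1.0]]
force: [0.0, -0.2, 0.4]
opening: 1.004
grasp_force: 0.0
```

```bash
python3 - <<'E'
from h import *
from plan import here
np.set_printoptions(precision=4,suppress=True)
here([.54,.11,.24],119.7,5,100)
img,d,P,K,R,c=shot('wrist'); np.savez('w2.npz',img=img,P=P,K=K,R=R,c=c)
save('w2',cv2.resize(img,None,fx=1.5,fy=1.5))
for l in('cradle','cursor_tip','gauge','pin'):
    for o in bot.spot_in(l,'wrist')[:3]:
        a=np.array(o['at']); uv=K@a/a[2]
        print(l,round(o['conf'],2),R@a+c,uv[:2].round())
E
```

```text
t 3.5333 pos [ 0.5042 -0.1128  0.2638] yaw 90.33 F [ 0.  -0.2  0.4] open 1.004
[{"xyz": [44.5, 7.4, 4.8], "roll": -0.1025, "grip": 100}, {"xyz": [43.5, 11.9, 4.8], "roll": -0.1025, "grip": 100}, {"xyz": [42.1, 16.3, 4.7], "roll": -0.1025, "grip": 100}, {"xyz": [40.2, 20.6, 4.8], "roll": -0.1025, "grip": 100}, {"xyz": [37.9, 24.6, 4.7], "roll": -0.1025, "grip": 100}]
cradle 0.87 [ 0.5918 -0.0987  0.0056] [318. 148.]
cradle 0.84 [0.598  0.0372 0.0072] [329.  48.]
cursor_tip 0.9 [0.7291 0.0101 0.1463] [507.  52.]
cursor_tip 0.25 [ 0.4051 -0.046   0.0159] [190. 111.]
```

View pics/w2.png

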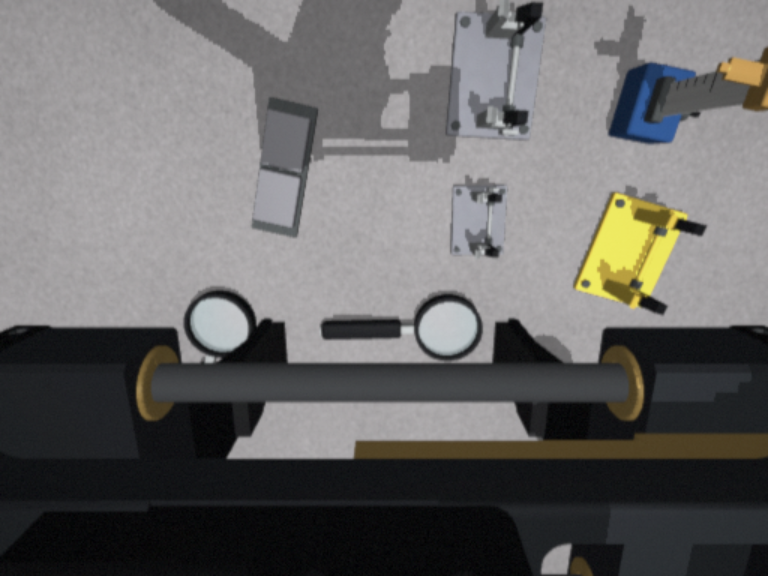

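```bash
python3 - <<'E'
from h import *
np.set_printoptions(precision=4,suppress=True)
f=np.load('w2.npz'); img,P=f['img'],f['P']
X,Y,Z=P[...,0],P[...,1],P[...,2]
def rect(m): return [np.round(v,1) for v in cv2.minAreaRect((P[m][:,:2]*1000).astype(np.float32))]
for l in('cradle','loupe'):
    for o in bot.trace(l,'wrist')[:3]:
        m=o['mask']; mm=m&np.isfinite(Z); pl=mm&(Z>.004)&(Z<.012)
        print(l,round(o['conf'],2),m.sum(),np.argwhere(m).mean(0)[::-1],P[mm].mean(0),'all',rect(mm),'plate',rect(pl),np.percentile(Z[mm],[2,50,98]))
        if l=='loupe':
            g=cv2.cvtColor(img,cv2.COLOR_RGB2GRAY)
            Q=P[mm]; 
            u=(Q[:,:2]-Q[:,:2].mean(0)); print(' ax',np.linalg.svd(u,full_matrices=False)[2][0])
            xs=Q[:,0]
            for a in np.arange(xs.min(),xs.max(),.012):
                k=(xs>=a)&(xs<a+.012); print('  %.3f ymid %.4f w %.3f n %d z %.4f'%(a+.006,(Q[k,1].max()+Q[k,1].min())/2,np.ptp(Q[k,1]),k.sum(),np.median(Q[k,2])))
# tall parts in the large clip
m=(X>.55)&(X<.66)&(Y>-.03)&(Y<.1)&(Z>.055)&(Z<.075)
n,lab,st,ce=cv2.connectedComponentsWithStats(m.astype(np.uint8))
for i in range(1,n):
    if st[i,4]>3: print('tall',st[i],np.median(P[lab==i],0),P[lab==i].min(0),P[lab==i].max(0),img[lab==i].mean(0))
h=cv2.cvtColor(img,cv2.COLOR_RGB2HSV); b=(h[...,0]>8)&(h[...,0]<24)&(h[...,1]>100)&(h[...,2]>80)&(X>.65)&(X<.78)&(Z>.1)
Q=P[b]; q=Q[np.argsort(Q[:,0])]; print('brass',len(q)); print(q[::max(1,len(q)//25)])
E
```

```text
cradle 0.91 5047 [329.9132  47.9275] [0.5969 0.035  0.0162] all [array([599.2,  35.3]), array([109.1,  80.1]), np.float64(87.2)] plate [array([599. ,  32.7]), array([104.,  80.]), np.float64(87.0)] [0.0051 0.0075 0.0656]
cradle 0.88 1658 [318.7075 146.611 ] [ 0.5919 -0.0971  0.0096] all [array([593.6, -98.3]), array([54.7, 68.2]), np.float64(0.4)] plate [array([593.2, -98.1]), array([53.8, 67.8]), np.float64(0.4)] [0.0026 0.0047 0.0439]
cradle 0.63 3868 [421.1957 167.5825] [ 0.7452 -0.1269  0.0165] all [array([ 762.8, -134.2]), array([108.3, 110.9]), np.float64(73.0)] plate [array([ 749.5, -129.8]), array([104. ,  80.9]), np.float64(74.6)] [0.0008 0.0074 0.0655]
loupe 0.91 2446 [280.6852 218.3606] [ 0.5386 -0.2118  0.0098] all [array([ 520.6, -223.6]), array([172.9,  73.1]), np.float64(13.4)] plate [array([ 518.3, -223.7]), array([166.9,  71.6]), np.float64(13.2)] [-0.0009  0.01    0.0142]
 ax [-0.9998 -0.0195]
  0.436 ymid -0.2152 w 0.018 n 91 z 0.0121
  0.448 ymid -0.2150 w 0.019 n 94 z 0.0126
  0.460 ymid -0.2150 w 0.020 n 100 z 0.0127
  0.472 ymid -0.2176 w 0.025 n 98 z 0.0124
  
[... 1579 characters left out ...]
 0.7034  0.0134  0.1476]
 [ 0.7055  0.0139  0.1495]
 [ 0.7068  0.0083  0.1483]
 [ 0.7078  0.014   0.1488]
 [ 0.7091  0.0168  0.1475]
 [ 0.7104  0.0125  0.1483]
 [ 0.7115  0.0182  0.1486]
 [ 0.7125  0.0084  0.148 ]
 [ 0.7137  0.0118  0.1478]
 [ 0.715   0.0141  0.1489]
 [ 0.716   0.0158  0.1483]
 [ 0.7176  0.0149  0.1488]
 [ 0.7186  0.0115  0.1496]
 [ 0.7195  0.0165  0.1493]
 [ 0.7209  0.0092  0.1487]
 [ 0.7223  0.0115  0.1496]
 [ 0.7233  0.0159  0.1481]
 [ 0.7243  0.0166  0.149 ]
 [ 0.7256 -0.0043  0.1556]
 [ 0.7265  0.0136  0.1472]
 [ 0.727   0.0059  0.1489]
 [ 0.7274  0.0136  0.1473]
 [ 0.7279 -0.0009  0.155 ]
 [ 0.7286  0.0076  0.1487]
 [ 0.7299 -0.0066  0.1544]
 [ 0.7359  0.022   0.1305]]
```

Measured in the wrist view: the large clip centre is (0.599, 0.0327), its y axis has a yaw of about 87°, and the pointer tip is about (0.7005, 0.0135, 0.148). The 104×80 plate and 76 mm fork spacing match the description. Next I move to look at the pin.

```bash
python3 -c "
from plan import *
here([.555,.14,.2],119.7,10,100)"
```

```text
t 3.8833 pos [ 0.5013 -0.1058  0.2624] yaw 91.0 F [ 0.   0.7 -0.1] open 1.001
[{"xyz": [24.5, 5.8, 6.2], "roll": -0.0501, "grip": 100}, {"xyz": [24.2, 7.0, 6.2], "roll": -0.0501, "grip": 100}, {"xyz": [23.8, 8.2, 6.2], "roll": -0.0501, "grip": 100}, {"xyz": [23.3, 9.4, 6.3], "roll": -0.0501, "grip": 100}, {"xyz": [22.8, 10.6, 6.2], "roll": -0.0501, "grip": 100}]
[{"xyz": [22.3, 11.7, 6.3], "roll": -0.0501, "grip": 100}, {"xyz": [21.7, 12.8, 6.2], "roll": -0.0501, "grip": 100}, {"xyz": [21.0, 13.9, 6.3], "roll": -0.0501, "grip": 100}, {"xyz": [20.3, 14.9, 6.2], "roll": -0.0501, "grip": 100}, {"xyz": [19.4, 15.8, 6.3], "roll": -0.0501, "grip": 100}]
```

Emit:
move_arm --increments '[{"xyz":[25,6,6],"roll":-0.05,"grip":100},{"xyz":[24,7,6],"roll":-0.05,"grip":100},{"xyz":[24,8,6],"roll":-0.05,"grip":100},{"xyz":[23,9,6],"roll":-0.05,"grip":100},{"xyz":[23,11,6],"roll":-0.05,"grip":100}]'

```text
time_s: 4.3
position: [0.5286, 0.0184, 0.2323]
tcp_rot: [[-0.266, 0.964, -0.0], [0.964, 0.266, 0.0], [0.0, -0.0, -1.0]]
force: [0.9, 0.2, -0.4]
opening: 0.996
grasp_force: 0.0
```

Emit:
move_arm --increments '[{"xyz":[22,12,6],"roll":-0.05,"grip":100},{"xyz":[22,13,6],"roll":-0.05,"grip":100},{"xyz":[21,14,6],"roll":-0.05,"grip":100},{"xyz":[20,15,6],"roll":-0.05,"grip":100},{"xyz":[19,16,6],"roll":-0.05,"grip":100}]'

```text
time_s: 4.72
position: [0.5568, 0.1411, 0.2022]
tcp_rot: [[-0.497, 0.868, -0.0], [0.868, 0.497, 0.0], [0.0, -0.0, -1.0]]
force: [-0.4, -0.1, 0.1]
opening: 0.998
grasp_force: 0.0
```

Emit:
move_arm --increments '[{"xyz":[0,0,0],"roll":0,"grip":60},{"xyz":[0,0,0],"roll":0,"grip":60}]'

```text
time_s: 4.88
position: [0.5565, 0.1407, 0.202]
tcp_rot: [[-0.496, 0.868, -0.001], [0.868, 0.496, -0.0], [0.0, -0.001, -1.0]]
force: [-0.5, -1.1, -0.4]
opening: 0.919
grasp_force: 0.0
```

```bash
python3 - <<'E'
from h import *
from plan import here
np.set_printoptions(precision=4,suppress=True)
img,d,P,K,R,c=shot('wrist'); np.savez('w3.npz',img=img,P=P,K=K,R=R,c=c); save('w3',img)
Z=P[...,2]
for o in bot.trace('pin','wrist')[:2]:
    m=o['mask']&np.isfinite(Z); Q=P[m]; ax=np.linalg.svd(Q[:,:2]-Q[:,:2].mean(0),full_matrices=False)[2][0]
    s=(Q[:,:2]-Q[:,:2].mean(0))@ax
    print(round(o['conf'],2),m.sum(),Q.mean(0),ax,np.degrees(np.arctan2(ax[1],ax[0])),'len',np.ptp(s),[np.round(v,1) for v in cv2.minAreaRect((Q[:,:2]*1000).astype(np.float32))],np.percentile(Q[:,2],[5,50,95]),Q[:,:2].mean(0)+ax*(s.max()+s.min())/2)
here([.503,.238,.06],119.7,5,60)
E
```

```text
0.79 1008 [0.5013 0.2385 0.0092] [ 0.4925 -0.8703] -60.49311204383669 len 0.1123596626939571 [array([501.6, 238.6]), array([ 13.5, 112.4]), np.float64(29.5)] [0.0058 0.0098 0.0117] [0.5014 0.2385]
0.46 70 [0.7348 0.0349 0.1492] [-0.3134 -0.9496] -108.26271280691971 len 0.008908898124175491 [array([734.9,  34.4]), array([9.2, 5. ]), np.float64(57.8)] [0.1454 0.1493 0.1523] [0.7345 0.0341]
t 4.9833 pos [0.5568 0.1389 0.2026] yaw 119.57 F [ 0.7 -0.2 -0. ] open 0.832
[{"xyz": [22.5, 0.4, 28.5], "roll": -0.0005, "grip": 60}, {"xyz": [22.6, 0.4, 28.5], "roll": -0.0005, "grip": 60}, {"xyz": [22.5, 0.5, 28.5], "roll": -0.0005, "grip": 60}, {"xyz": [22.6, 0.4, 28.5], "roll": -0.0005, "grip": 60}, {"xyz": [22.5, 0.5, 28.6], "roll": -0.0005, "grip": 60}]
```

Emit:
move_arm --increments '[{"xyz":[22.5,0,30],"roll":0,"grip":60},{"xyz":[22.5,0,30],"roll":0,"grip":60},{"xyz":[22.5,0,30],"roll":0,"grip":60},{"xyz":[22.5,0,30],"roll":0,"grip":60},{"xyz":[22.5,0.5,30],"roll":0,"grip":50}]'

```text
time_s: 5.4
position: [0.5023, 0.2366, 0.0522]
tcp_rot: [[-0.491, 0.871, 0.001], [0.871, 0.491, 0.0], [-0.001, 0.001, -1.0]]
force: [1.2, -0.2, 0.0]
opening: 0.579
grasp_force: 0.0
```

Emit:
move_arm --increments '[{"xyz":[0,0,14],"roll":0,"grip":50},{"xyz":[0,0,12],"roll":0,"grip":50},{"xyz":[0,0,10],"roll":0,"grip":50},{"xyz":[0,0,8],"roll":0,"grip":50},{"xyz":[0,0,3],"roll":0,"grip":50}]'

```text
time_s: 5.82
position: [0.5031, 0.2361, 0.0051]
tcp_rot: [[-0.491, 0.871, 0.0], [0.871, 0.491, -0.0], [-0.0, 0.0, -1.0]]
force: [-0.2, -0.3, 0.4]
opening: 0.499
grasp_force: 0.0
```

Emit:
move_arm --increments '[{"xyz":[0,0,0],"roll":0,"grip":50},{"xyz":[0,0,0],"roll":0,"grip":50}]'

```text
time_s: 5.98
position: [0.5032, 0.2366, 0.0062]
tcp_rot: [[-0.492, 0.871, 0.001], [0.871, 0.492, 0.0], [-0.0, 0.001, -1.0]]
force: [0.8, 0.8, 0.1]
opening: 0.505
grasp_force: 0.0
```

Emit:
move_arm --increments '[{"xyz":[2.5,0,2.5],"roll":0,"grip":50},{"xyz":[0,0,0],"roll":0,"grip":0},{"xyz":[0,0,0],"roll":0,"grip":0},{"xyz":[0,0,0],"roll":0,"grip":0},{"xyz":[0,0,0],"roll":0,"grip":0}]'

```text
time_s: 6.4
position: [0.5012, 0.2393, 0.0033]
tcp_rot: [[-0.493, 0.87, 0.0], [0.87, 0.493, 0.0], [-0.0, 0.0, -1.0]]
force: [-0.0, -0.2, -0.5]
opening: 0.283
grasp_force: 0.0
```

Emit:
move_arm --increments '[{"xyz":[0,0,0],"roll":0,"grip":0},{"xyz":[0,0,0],"roll":0,"grip":0},{"xyz":[0,0,-10],"roll":0,"grip":0},{"xyz":[0,0,-20],"roll":0,"grip":0},{"xyz":[0,0,-30],"roll":0,"grip":0}]'

```text
time_s: 6.82
position: [0.499, 0.2386, 0.062]
tcp_rot: [[-0.492, 0.87, -0.006], [0.87, 0.492, -0.001], [0.002, -0.006, -1.0]]
force: [0.6, 0.3, -1.1]
opening: 0.127
grasp_force: 30.0
```

```bash
python3 -c "
from plan import *
here([.595,-.0973+.02,.17],87.1,10,0)"
```

```text
t 6.8167 pos [0.499  0.2386 0.062 ] yaw 119.5 F [ 0.6  0.3 -1.1] open 0.127
[{"xyz": [-32.2, -7.2, -10.8], "roll": 0.0566, "grip": 0}, {"xyz": [-32.6, -5.4, -10.8], "roll": 0.0566, "grip": 0}, {"xyz": [-32.8, -3.5, -10.8], "roll": 0.0566, "grip": 0}, {"xyz": [-33.0, -1.6, -10.8], "roll": 0.0566, "grip": 0}, {"xyz": [-33.0, 0.2, -10.8], "roll": 0.0566, "grip": 0}]
[{"xyz": [-33.0, 2.1, -10.8], "roll": 0.0566, "grip": 0}, {"xyz": [-32.8, 3.9, -10.8], "roll": 0.0566, "grip": 0}, {"xyz": [-32.5, 5.8, -10.8], "roll": 0.0566, "grip": 0}, {"xyz": [-32.1, 7.6, -10.8], "roll": 0.0566, "grip": 0}, {"xyz": [-31.6, 9.5, -10.8], "roll": 0.0566, "grip": 0}]
```

```bash
python3 -c "
from plan import *
here([.599,.0327,.10],87.1,10,0)"
```

```text
t 6.8167 pos [0.499  0.2386 0.062 ] yaw 119.5 F [ 0.6  0.3 -1.1] open 0.127
[{"xyz": [-22.8, -1.4, -3.8], "roll": 0.0566, "grip": 0}, {"xyz": [-22.9, -0.1, -3.8], "roll": 0.0566, "grip": 0}, {"xyz": [-22.9, 1.1, -3.8], "roll": 0.0566, "grip": 0}, {"xyz": [-22.8, 2.4, -3.8], "roll": 0.0566, "grip": 0}, {"xyz": [-22.6, 3.7, -3.8], "roll": 0.0566, "grip": 0}]
[{"xyz": [-22.3, 5.0, -3.8], "roll": 0.0566, "grip": 0}, {"xyz": [-22.0, 6.3, -3.8], "roll": 0.0566, "grip": 0}, {"xyz": [-21.6, 7.5, -3.8], "roll": 0.0566, "grip": 0}, {"xyz": [-21.2, 8.7, -3.8], "roll": 0.0566, "grip": 0}, {"xyz": [-20.6, 9.9, -3.8], "roll": 0.0566, "grip": 0}]
```

Emit:
move_arm --increments '[{"xyz":[-23,-1,-8],"roll":0.057,"grip":0},{"xyz":[-23,0,-8],"roll":0.057,"grip":0},{"xyz":[-23,1,-8],"roll":0.057,"grip":0},{"xyz":[-23,2,-8],"roll":0.057,"grip":0},{"xyz":[-23,4,-6],"roll":0.057,"grip":0}]'

```text
time_s: 7.23
position: [0.5518, 0.1345, 0.1024]
tcp_rot: [[-0.226, 0.974, 0.0], [0.974, 0.226, 0.0], [-0.0, 0.0, -1.0]]
force: [0.7, 0.8, -2.2]
opening: 0.127
grasp_force: 30.0
```

Emit:
move_arm --increments '[{"xyz":[-22,5,0],"roll":0.057,"grip":0},{"xyz":[-22,6,0],"roll":0.057,"grip":0},{"xyz":[-22,7.5,0],"roll":0.057,"grip":0},{"xyz":[-21,9,0],"roll":0.057,"grip":0},{"xyz":[-20.5,10,0],"roll":0.055,"grip":0}]'

```text
time_s: 7.65
position: [0.6015, 0.0315, 0.1016]
tcp_rot: [[0.056, 0.998, -0.0], [0.998, -0.056, 0.0], [0.0, -0.0, -1.0]]
force: [0.2, 0.7, -1.2]
opening: 0.127
grasp_force: 30.0
```

Emit:
move_arm --increments '[{"xyz":[0,0,0],"roll":0,"grip":0},{"xyz":[0,0,0],"roll":0,"grip":0},{"xyz":[0,0,0],"roll":0,"grip":0}]'

```text
time_s: 7.9
position: [0.6005, 0.0329, 0.1011]
tcp_rot: [[0.053, 0.999, -0.002], [0.999, -0.053, 0.001], [0.001, -0.002, -1.0]]
force: [0.2, 1.0, -0.7]
opening: 0.13
grasp_force: 30.0
```

```bash
python3 - <<'E'
from h import *
from plan import here
img,d,P,K,R,c=shot('wrist'); np.savez('w4.npz',img=img,P=P,K=K,R=R,c=c); save('w4',cv2.resize(img[:260,120:470],None,fx=2.2,fy=2.2,interpolation=cv2.INTER_CUBIC))
here([.599,.0327,.10],87.1,1,0)
E
```

```text
t 7.95 pos [0.6003 0.0334 0.1011] yaw 87.02 F [-0.2  0.1 -1.4] open 0.126
[{"xyz": [-0.8, -1.3, 1.1], "roll": -0.0015, "grip": 0}]
```

View pics/w4.png

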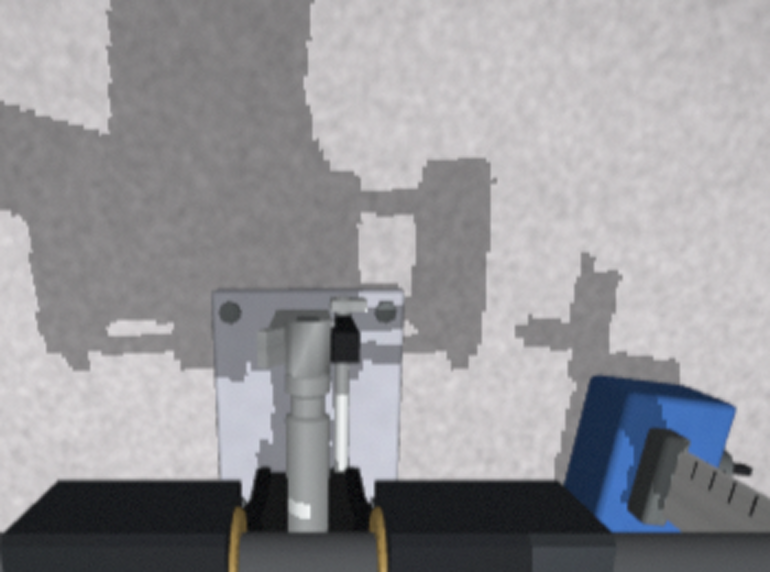

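The pin is held, with its grooved end at crop (308,340). The far fork and black nose are below it, at crop (270–355,340). Now I'll measure the offset.

```bash
python3 - <<'E'
from h import *
np.set_printoptions(precision=4,suppress=True)
f=np.load('w4.npz'); img,P=f['img'],f['P']; X,Y,Z=P[...,0],P[...,1],P[...,2]
pos=np.array([.6005,.0330]); yaw=np.radians(87.0); a=np.array([np.cos(yaw),np.sin(yaw)]); n=np.array([a[1],-a[0]])
def co(m): Q=P[m]; d=Q[:,:2]-pos; return d@n*1000,d@a*1000,Q[:,2]*1000
m=(Z>.085)&(Z<.12)&(Y>.03)&(Y<.12)&(np.abs((X-pos[0])*n[0]+(Y-pos[1])*n[1])<.02)
x,y,z=co(m)
for b in range(0,65,8):
    k=(y>=b)&(y<b+8)
    if k.sum()>3: print('pin',b,k.sum(),'x',x[k].min().round(1),x[k].max().round(1),'ztop',np.percentile(z[k],95).round(1))
print('pin end y',y.max())
g=img.mean(-1)
m=(X>.56)&(X<.66)&(Y>.05)&(Y<.1)&(Z>.05)&(Z<.075)
for nm,mm in(('dark',m&(g<60)),('light',m&(g>=60))):
    x,y,z=co(mm); print(nm,mm.sum(),np.percentile(x,[2,10,50,90,98]),np.percentile(y,[2,50,98]),np.percentile(z,[2,50,98]))
m=(X>.53)&(X<.67)&(Y>.055)&(Y<.1)&(Z>.005)&(Z<.0115)
x,y,z=co(m); 
for b in range(24,60,4):
    k=(y>=b)&(y<b+4)
    if k.sum()>5: print('plate y',b,k.sum(),x[k].min().round(1),x[k].max().round(1))
print('rect',[np.round(v,1) for v in cv2.minAreaRect((P[m][:,:2]*1000).astype(np.float32))],'ymax',y.max())
E
```

```text
pin 0 245 x -6.8 4.2 ztop 114.4
pin 8 665 x -15.6 13.1 ztop 118.8
pin 16 253 x -7.0 4.4 ztop 109.3
pin 24 250 x -6.9 4.3 ztop 108.9
pin 32 263 x -6.8 4.2 ztop 109.4
pin 40 281 x -6.8 4.2 ztop 108.9
pin 48 183 x -6.7 4.1 ztop 109.0
pin end y 52.621978090608096
dark 191 [ 6.1839  6.8557 10.4101 14.0043 14.7461] [34.3357 39.3895 43.1119] [54.3922 64.7142 66.3442]
light 280 [-17.4164 -16.5459 -12.3804  10.4699  15.4016] [32.1878 38.0032 43.9741] [54.8589 64.9749 68.0299]
plate y 24 178 -41.0 38.0
plate y 28 160 -40.8 38.0
plate y 32 158 -40.7 37.8
plate y 36 216 -41.2 37.6
plate y 40 250 -41.3 38.4
plate y 44 335 -41.0 38.3
plate y 48 347 -40.9 37.9
rect [array([600.9,  68.9]), array([31.5, 79.7]), np.float64(87.1)] ymax 51.58630741900127
```

The camera puts the pin and the clip centre within 0.2 mm of each other in x, with the yaw matched. I'll lower to just above the cursor's height, shift 1.5 mm along the pin, and check the clearance to the pointer.

Emit:
move_arm --increments '[{"xyz":[1.5,0,6],"roll":0,"grip":0},{"xyz":[0,0,6],"roll":0,"grip":0},{"xyz":[0,0,3],"roll":0,"grip":0},{"xyz":[0,0,0],"roll":0,"grip":0}]'

```text
time_s: 8.28
position: [0.6003, 0.0348, 0.0848]
tcp_rot: [[0.052, 0.999, -0.003], [0.999, -0.052, 0.0], [0.0, -0.003, -1.0]]
force: [-0.0, -0.6, -1.4]
opening: 0.127
grasp_force: 30.0
```

```bash
python3 - <<'E'
from h import *
img,d,P,K,R,c=shot('scene'); save('s2',cv2.resize(img[170:320,130:330],None,fx=4,fy=4,interpolation=cv2.INTER_CUBIC))
i2,d2,P2,*_=shot('top'); np.savez('s2.npz',img=img,P=P,i2=i2,P2=P2)
save('t2',i2)
X,Y,Z=P2[...,0],P2[...,1],P2[...,2]
# end of the gripper body nearest the rule
m=(X>.64)&(X<.72)&(Y>0)&(Y<.07)&(Z>.13)&(Z<.35)
q=P2[m]; 
for z0 in np.arange(.13,.33,.02):
    k=(q[:,2]>=z0)&(q[:,2]<z0+.02)
    if k.sum(): print('top',round(z0,2),k.sum(),np.round(q[k].max(0),4))
X,Y,Z=P[...,0],P[...,1],P[...,2]
m=(X>.64)&(X<.76)&(Y>0)&(Y<.08)&(Z>.12)&(Z<.30); q=P[m]; g=img[m].astype(int)
br=(g[:,0]-g[:,2]>60)
print('brass',br.sum(),np.round(q[br].min(0),4)); dk=g.mean(1)<70
for z0 in np.arange(.13,.3,.02):
    k=dk&(q[:,2]>=z0)&(q[:,2]<z0+.02)
    if k.sum(): print('scn',round(z0,2),k.sum(),np.round(q[k].min(0),4),np.round(np.percentile(q[k][:,0],[50,90,98]),4))
E
```

```text
top 0.13 14 [0.72   0.0221 0.1498]
top 0.15 6 [0.7191 0.0189 0.1533]
top 0.19 52 [0.6981 0.0643 0.2028]
brass 120 [6.410e-01 2.000e-04 1.462e-01]
scn 0.13 12 [0.7394 0.0014 0.1418] [0.7432 0.7446 0.7452]
scn 0.15 105 [0.6401 0.0009 0.1503] [0.6836 0.6896 0.7447]
scn 0.17 139 [0.64   0.0008 0.1701] [0.6899 0.696  0.6972]
scn 0.19 612 [6.402e-01 2.000e-04 1.900e-01] [0.6788 0.6942 0.6969]
```

View pics/s2.png

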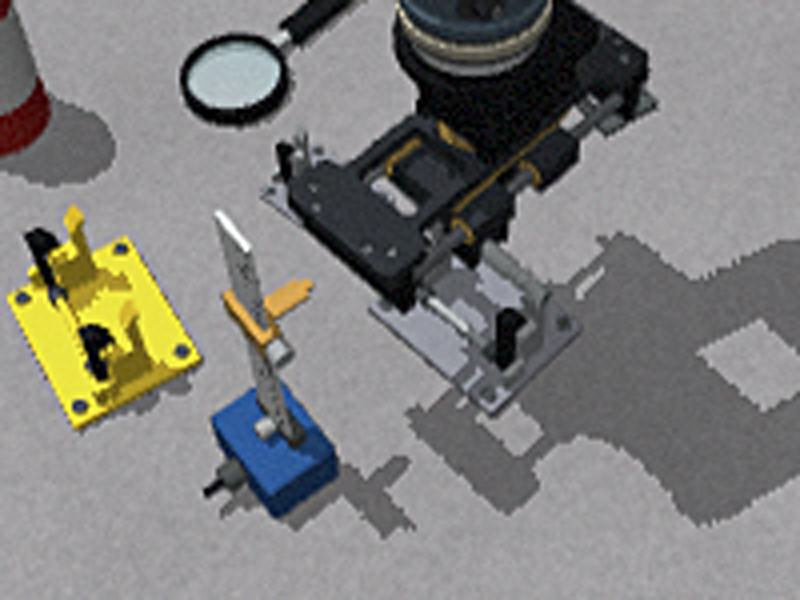

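The gripper body ends at x≈0.697 and the pointer tip is at ≈0.704 in the same cameras, so there is about 6 mm of clearance. I'll descend straight down.

Emit:
move_arm --increments '[{"xyz":[0,0,5],"roll":0,"grip":0},{"xyz":[0,0,5],"roll":0,"grip":0},{"xyz":[0,0,5],"roll":0,"grip":0},{"xyz":[0,0,5],"roll":0,"grip":0},{"xyz":[0,0,3],"roll":0,"grip":0}]'

```text
time_s: 8.8
position: [0.6011, 0.034, 0.0621]
tcp_rot: [[0.053, 0.999, -0.001], [0.999, -0.053, 0.0], [0.0, -0.001, -1.0]]
force: [0.4, 0.5, -2.4]
opening: 0.127
grasp_force: 30.0
```

Emit:
move_arm --increments '[{"xyz":[0,0,2],"roll":0,"grip":0},{"xyz":[0,0,2],"roll":0,"grip":0},{"xyz":[0,0,2],"roll":0,"grip":0}]'

```text
time_s: 9.05
position: [0.5999, 0.0342, 0.0574]
tcp_rot: [[0.053, 0.999, -0.003], [0.999, -0.053, 0.0], [0.0, -0.003, -1.0]]
force: [-5.0, -0.2, 10.3]
opening: 0.123
grasp_force: 30.0
```

Emit:
move_arm --increments '[{"xyz":[0,0,2],"roll":0,"grip":0},{"xyz":[0,0,2],"roll":0,"grip":0},{"xyz":[0,0,2],"roll":0,"grip":0}]'

```text
time_s: 9.3
position: [0.5998, 0.0343, 0.0522]
tcp_rot: [[0.052, 0.999, -0.003], [0.999, -0.052, 0.0], [-0.0, -0.003, -1.0]]
force: [-5.2, -0.3, 10.5]
opening: 0.126
grasp_force: 30.0
```

Emit:
move_arm --increments '[{"xyz":[0,0,2],"roll":0,"grip":0},{"xyz":[0,0,2],"roll":0,"grip":0}]'

```text
time_s: 9.47
position: [0.6, 0.0341, 0.0472]
tcp_rot: [[0.053, 0.999, -0.003], [0.999, -0.053, 0.0], [-0.0, -0.003, -1.0]]
force: [-2.8, -0.6, 2.1]
opening: 0.127
grasp_force: 30.0
```

Emit:
move_arm --increments '[{"xyz":[0,0,2],"roll":0,"grip":0},{"xyz":[0,0,2],"roll":0,"grip":0}]'

```text
time_s: 9.63
position: [0.601, 0.0341, 0.0421]
tcp_rot: [[0.053, 0.999, -0.001], [0.999, -0.053, 0.0], [0.0, -0.001, -1.0]]
force: [-0.3, 1.1, -1.0]
opening: 0.125
grasp_force: 30.0
```

Emit:
move_arm --increments '[{"xyz":[0,0,1],"roll":0,"grip":0},{"xyz":[0,0,1],"roll":0,"grip":0}]'

```text
time_s: 9.8
position: [0.6014, 0.0341, 0.041]
tcp_rot: [[0.053, 0.999, -0.001], [0.999, -0.053, 0.0], [0.0, -0.001, -1.0]]
force: [-4.8, -0.1, 8.5]
opening: 0.124
grasp_force: 30.0
```

Emit:
move_arm --increments '[{"xyz":[0,0,1],"roll":0,"grip":0},{"xyz":[0,0,0],"roll":0,"grip":0}]'

```text
time_s: 9.97
position: [0.6014, 0.0341, 0.041]
tcp_rot: [[0.053, 0.999, -0.0], [0.999, -0.053, 0.0], [0.0, -0.0, -1.0]]
force: [-4.7, -0.0, 6.7]
opening: 0.128
grasp_force: 30.0
```

Emit:
move_arm --increments '[{"xyz":[0,0,0],"roll":0,"grip":35},{"xyz":[0,0,0],"roll":0,"grip":35},{"xyz":[0,0,0],"roll":0,"grip":35}]'

```text
time_s: 10.22
position: [0.6037, 0.0338, 0.0406]
tcp_rot: [[0.053, 0.999, 0.005], [0.999, -0.053, -0.0], [-0.0, 0.005, -1.0]]
force: [0.2, 0.6, -0.6]
opening: 0.267
grasp_force: 0.0
```

Emit:
move_arm --increments '[{"xyz":[0,0,-15],"roll":0,"grip":35},{"xyz":[0,0,-20],"roll":0,"grip":35},{"xyz":[0,0,-30],"roll":0,"grip":35},{"xyz":[0,0,-30],"roll":0,"grip":35},{"xyz":[0,0,-30],"roll":0,"grip":35}]'

```text
time_s: 10.63
position: [0.6027, 0.0339, 0.1663]
tcp_rot: [[0.053, 0.999, 0.002], [0.999, -0.053, -0.0], [-0.0, 0.002, -1.0]]
force: [-0.1, -0.5, -0.4]
opening: 0.346
grasp_force: 0.0
```

```bash
python3 - <<'E'
from plan import here
here([.54,-.09,.19],80,5,50)
E
```

```text
t 10.6333 pos [0.6027 0.0339 0.1663] yaw 86.95 F [-0.1 -0.5 -0.4] open 0.346
[{"xyz": [-25.4, -11.2, -4.7], "roll": 0.0243, "grip": 50}, {"xyz": [-25.7, -10.6, -4.7], "roll": 0.0243, "grip": 50}, {"xyz": [-25.9, -9.9, -4.8], "roll": 0.0243, "grip": 50}, {"xyz": [-26.1, -9.3, -4.7], "roll": 0.0243, "grip": 50}, {"xyz": [-26.4, -8.7, -4.8], "roll": 0.0243, "grip": 50}]
```

Emit:
move_arm --increments '[{"xyz":[-26,-11,-5],"roll":0,"grip":50},{"xyz":[-26,-11,-5],"roll":0,"grip":50},{"xyz":[-26,-10,-5],"roll":0,"grip":50},{"xyz":[-26,-10,-5],"roll":0,"grip":50},{"xyz":[0,0,0],"roll":0,"grip":50}]'

```text
time_s: 11.05
position: [0.5544, -0.072, 0.1864]
tcp_rot: [[0.057, 0.998, 0.003], [0.998, -0.057, -0.003], [-0.003, 0.004, -1.0]]
force: [0.7, 0.3, 0.1]
opening: 0.495
grasp_force: 0.0
```

```bash
python3 - <<'E'
from h import *
from plan import here
np.set_printoptions(precision=4,suppress=True)
here([.54,-.09,.19],80,1,50)
img,d,P,K,R,c=shot('wrist'); np.savez('w5.npz',img=img,P=P,K=K,R=R,c=c)
i2,d2,P2,K2,R2,c2=shot('scene')
w=cv2.resize(img[10:200,230:480],(790,600),interpolation=cv2.INTER_CUBIC)
cv2.imwrite('pics/x5.png',np.vstack([cv2.resize(w,(395,300)),cv2.resize(i2[190:300,170:315],(395,300),interpolation=cv2.INTER_CUBIC)])[...,::-1])
yaw=np.radians(87.05);a=np.array([np.cos(yaw),np.sin(yaw)]);n=np.array([a[1],-a[0]])
X,Y,Z=P[...,0],P[...,1],P[...,2]
m=(X>.54)&(X<.66)&(Y>-.04)&(Y<.1)
pl=m&(Z>.005)&(Z<.0105); r=cv2.minAreaRect((P[pl][:,:2]*1000).astype(np.float32)); print(r)
o=np.array(r[0])/1000
u=((X-o[0])*n[0]+(Y-o[1])*n[1])*1000; v=((X-o[0])*a[0]+(Y-o[1])*a[1])*1000; z=Z*1000; g=img.mean(-1)
for b in range(-60,61,8):
    k=m&(v>=b)&(v<b+8)&(z>33)&(np.abs(u)<9)&(z<54)
    if k.sum()>5: print(b,k.sum(),'u',u[k].min().round(1),u[k].max().round(1),'z50/98',np.percentile(z[k],[50,98]).round(1))
k=m&(z>54)&(g<60); 
for s in(-1,1):
    kk=k&(v*s>25); print('nose',s,kk.sum(),np.percentile(u[kk],[3,50,97]),np.percentile(z[kk],[3,97]))
h=cv2.cvtColor(img,cv2.COLOR_RGB2HSV); b=(h[...,0]>8)&(h[...,0]<24)&(h[...,1]>100)&(h[...,2]>80)&(X>.65)&(X<.725)&(Z>.1)
Q=P[b]; print('brass',len(Q),Q.min(0),np.median(Q,0),Q.max(0))
for o in bot.spot_in('cursor_tip','wrist')[:1]: print(o['conf'],R@np.array(o['at'])+c)
E
```

```text
t 11.05 pos [ 0.5544 -0.072   0.1864] yaw 86.75 F [0.7 0.3 0.1] open 0.495
[{"xyz": [-18.8, -13.3, -3.6], "roll": 0.1178, "grip": 50}]
((599.1339721679688, 32.77763366699219), (103.75918579101562, 79.85338592529297), 87.16399383544922)
-60 46 u -5.1 6.4 z50/98 [47.9 50.5]
-52 88 u -4.6 6.2 z50/98 [48.  50.3]
-44 64 u -4.0 8.1 z50/98 [48.2 53.5]
-36 84 u -4.9 8.6 z50/98 [48.  53.2]
-28 96 u -5.2 6.5 z50/98 [47.7 49.4]
-20 99 u -5.3 6.0 z50/98 [47.9 49.9]
-12 99 u -5.2 5.6 z50/98 [48.  50.1]
-4 102 u -4.9 6.8 z50/98 [48.1 50.1]
4 103 u -5.0 6.0 z50/98 [47.9 50.1]
12 105 u -5.2 5.7 z50/98 [47.6 50. ]
20 111 u -5.3 6.7 z50/98 [48.  49.9]
28 136 u -8.9 8.9 z50/98 [46.6 53.1]
36 73 u -4.1 2.5 z50/98 [48.2 53.7]
44 106 u -4.9 6.7 z50/98 [47.4 49.6]
52 25 u -5.0 6.5 z50/98 [47.7 48.9]
nose -1 3575 [-45.4659  -2.0104  15.4694] [ 64.856  279.1498]
nose 1 231 [ 2.4781  8.8373 15.5669] [54.7111 66.1451]
brass 663 [ 0.7003 -0.0059  0.1455] [0.7139 0.0134 0.1486] [0.725  0.0203 0.1513]
0.87 [0.7216 0.0084 0.1492]
```

View pics/x5.png

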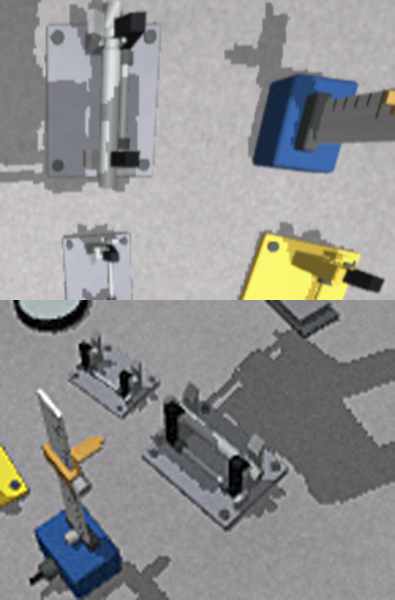

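The pin is home: its top is at z≈50 mm along its whole length, both noses have closed over it, and the cursor hasn't moved. Now the loupe: the lens is at (0.5705,−0.2125), so the grip point is about (0.4955,−0.214) at yaw 1.3°.

```bash
python3 - <<'E'
from plan import here
here([.4955,-.214,.12],1.3,15,50)
E
```

```text
t 11.2 pos [ 0.555  -0.0678  0.1853] yaw 86.89 F [-0.  -1.1 -0.1] open 0.503
[{"xyz": [-9.9, -3.4, 4.4], "roll": 0.0996, "grip": 50}, {"xyz": [-10.2, -2.4, 4.3], "roll": 0.0996, "grip": 50}, {"xyz": [-10.4, -1.4, 4.4], "roll": 0.0996, "grip": 50}, {"xyz": [-10.5, -0.4, 4.3], "roll": 0.0996, "grip": 50}, {"xyz": [-10.5, 0.7, 4.4], "roll": 0.0996, "grip": 50}]
[{"xyz": [-10.4, 1.7, 4.3], "roll": 0.0996, "grip": 50}, {"xyz": [-10.2, 2.8, 4.4], "roll": 0.0996, "grip": 50}, {"xyz": [-9.8, 3.8, 4.3], "roll": 0.0996, "grip": 50}, {"xyz": [-9.4, 4.7, 4.4], "roll": 0.0996, "grip": 50}, {"xyz": [-8.9, 5.6, 4.3], "roll": 0.0996, "grip": 50}]
[{"xyz": [-8.3, 6.5, 4.4], "roll": 0.0996, "grip": 50}, {"xyz": [-7.6, 7.3, 4.3], "roll": 0.0996, "grip": 50}, {"xyz": [-6.9, 8.0, 4.4], "roll": 0.0996, "grip": 50}, {"xyz": [-6.0, 8.6, 4.3], "roll": 0.0996, "grip": 50}, {"xyz": [-5.1, 9.2, 4.4], "roll": 0.0996, "grip": 50}]
```

Emit:
move_arm --increments '[{"xyz":[-10,-3.5,4],"roll":0.1,"grip":50},{"xyz":[-10,-2.5,4],"roll":0.1,"grip":50},{"xyz":[-10.5,-1.5,4],"roll":0.1,"grip":50},{"xyz":[-10.5,-0.5,4],"roll":0.1,"grip":50},{"xyz":[-10.5,0.5,4],"roll":0.1,"grip":50}]'

```text
time_s: 11.62
position: [0.5346, -0.1152, 0.1645]
tcp_rot: [[0.528, 0.849, 0.001], [0.849, -0.528, 0.0], [0.001, 0.001, -1.0]]
force: [0.4, 0.0, -0.6]
opening: 0.501
grasp_force: 0.0
```

Emit:
move_arm --increments '[{"xyz":[-10.5,1.5,4],"roll":0.1,"grip":50},{"xyz":[-10,3,4],"roll":0.1,"grip":50},{"xyz":[-10,4,4],"roll":0.1,"grip":50},{"xyz":[-9.5,4.5,4],"roll":0.1,"grip":50},{"xyz":[-9,5.5,4],"roll":0.1,"grip":50}]'

```text
time_s: 12.03
position: [0.5145, -0.1642, 0.1445]
tcp_rot: [[0.87, 0.492, 0.001], [0.492, -0.87, 0.0], [0.001, 0.0, -1.0]]
force: [0.2, -0.5, -0.2]
opening: 0.503
grasp_force: 0.0
```

Emit:
move_arm --increments '[{"xyz":[-8,6.5,4],"roll":0.1,"grip":50},{"xyz":[-7.5,7.5,4],"roll":0.1,"grip":50},{"xyz":[-7,8,4],"roll":0.1,"grip":50},{"xyz":[-6,8.5,4],"roll":0.1,"grip":50},{"xyz":[-5,9,4],"roll":0.1,"grip":50}]'

```text
time_s: 12.45
position: [0.4949, -0.2127, 0.1245]
tcp_rot: [[1.0, 0.015, 0.001], [0.015, -1.0, 0.0], [0.001, 0.0, -1.0]]
force: [0.8, 0.2, -0.8]
opening: 0.498
grasp_force: 0.0
```

Emit:
move_arm --increments '[{"xyz":[0,0,0],"roll":0,"grip":50},{"xyz":[0,0,0],"roll":0,"grip":50},{"xyz":[0,0,0],"roll":0,"grip":50}]'

```text
time_s: 12.7
position: [0.4946, -0.2124, 0.125]
tcp_rot: [[1.0, 0.021, 0.0], [0.021, -1.0, 0.0], [0.0, -0.0, -1.0]]
force: [0.3, 0.9, 0.1]
opening: 0.499
grasp_force: 0.0
```

```bash
python3 - <<'E'
from h import *
from plan import here
np.set_printoptions(precision=4,suppress=True)
here([.4955,-.214,.04],1.3,5,50)
img,d,P,K,R,c=shot('wrist'); Z=P[...,2]; np.savez('w6.npz',img=img,P=P,K=K,R=R,c=c)
save('w6',img)
for o in bot.trace('loupe','wrist')[:2]:
    m=o['mask']&(Z<.03)&(Z>-.01); Q=P[m]; 
    print(round(o['conf'],2),m.sum(),np.argwhere(m).mean(0)[::-1],Q.mean(0))
    xs=Q[:,0]
    for a in np.arange(xs.min(),xs.max(),.01):
        k=(xs>=a)&(xs<a+.01); print('  %.3f ymid %.4f w %.3f n %d'%(a+.005,(Q[k,1].max()+Q[k,1].min())/2,np.ptp(Q[k,1]),k.sum()))
E
```

```text
t 12.7 pos [ 0.4946 -0.2124  0.125 ] yaw 1.2 F [0.3 0.9 0.1] open 0.499
[{"xyz": [0.2, 0.3, 17.0], "roll": -0.0004, "grip": 50}, {"xyz": [0.2, 0.3, 17.0], "roll": -0.0004, "grip": 50}, {"xyz": [0.2, 0.3, 17.0], "roll": -0.0004, "grip": 50}, {"xyz": [0.1, 0.4, 17.0], "roll": -0.0004, "grip": 50}, {"xyz": [0.2, 0.3, 17.0], "roll": -0.0004, "grip": 50}]
0.43 118 [253.322  291.2542] [ 0.3583 -0.2081  0.003 ]
  0.360 ymid -0.2083 w 0.032 n 118
```

```bash
python3 - <<'E'
from h import *
f=np.load('w6.npz'); img,P=f['img'],f['P']; X,Y,Z=P[...,0],P[...,1],P[...,2]; g=img.mean(-1)
m=(X>.4)&(X<.64)&(np.abs(Y+.213)<.06)&(Z>.003)&(Z<.022)
Q=P[m]
for a in np.arange(.42,.63,.01):
    k=(Q[:,0]>=a)&(Q[:,0]<a+.01)
    if k.sum()>5: print('%.3f ymid %.4f w %.3f n %d z %.4f'%(a+.005,(Q[k,1].max()+Q[k,1].min())/2,np.ptp(Q[k,1]),k.sum(),np.median(Q[k,2])))
print(Q[:,0].max())
E
```

```text
0.425 ymid -0.2139 w 0.010 n 8 z 0.0119
0.435 ymid -0.2160 w 0.018 n 129 z 0.0123
0.445 ymid -0.2153 w 0.019 n 161 z 0.0129
0.455 ymid -0.2150 w 0.019 n 167 z 0.0127
0.465 ymid -0.2148 w 0.019 n 172 z 0.0126
0.475 ymid -0.2145 w 0.019 n 174 z 0.0128
0.485 ymid -0.2143 w 0.019 n 185 z 0.0126
0.495 ymid -0.2146 w 0.019 n 181 z 0.0126
0.505 ymid -0.2145 w 0.019 n 194 z 0.0127
0.515 ymid -0.2142 w 0.019 n 170 z 0.0118
0.525 ymid -0.2140 w 0.009 n 107 z 0.0107
0.535 ymid -0.2126 w 0.047 n 360 z 0.0124
0.545 ymid -0.2125 w 0.063 n 627 z 0.0086
0.555 ymid -0.2127 w 0.070 n 760 z 0.0094
0.565 ymid -0.2127 w 0.072 n 817 z 0.0096
0.575 ymid -0.2125 w 0.071 n 825 z 0.0094
0.585 ymid -0.2127 w 0.066 n 754 z 0.0088
0.595 ymid -0.2124 w 0.052 n 569 z 0.0092
0.605 ymid -0.2122 w 0.025 n 61 z 0.0129
0.6020410938804235
```

Emit:
move_arm --increments '[{"xyz":[1,2,25],"roll":0,"grip":50},{"xyz":[0,0,25],"roll":0,"grip":50},{"xyz":[0,0,25],"roll":0,"grip":50},{"xyz":[0,0,20],"roll":0,"grip":50},{"xyz":[0,0,10],"roll":0,"grip":50}]'

```text
time_s: 13.22
position: [0.4942, -0.214, 0.0181]
tcp_rot: [[1.0, 0.019, -0.002], [0.019, -1.0, 0.002], [-0.002, -0.002, -1.0]]
force: [-0.3, -0.2, -1.0]
opening: 0.498
grasp_force: 0.0
```

Emit:
move_arm --increments '[{"xyz":[0,0,8],"roll":0,"grip":50},{"xyz":[0,0,6],"roll":0,"grip":50},{"xyz":[0,0,2],"roll":0,"grip":50},{"xyz":[0,0,0],"roll":0,"grip":50}]'

```text
time_s: 13.55
position: [0.4953, -0.2154, 0.0043]
tcp_rot: [[1.0, 0.018, 0.001], [0.018, -1.0, -0.0], [0.0, 0.0, -1.0]]
force: [-0.5, -0.7, -0.5]
opening: 0.495
grasp_force: 0.0
```

Emit:
move_arm --increments '[{"xyz":[0,0,1.5],"roll":0,"grip":50},{"xyz":[0,0,0],"roll":0,"grip":0},{"xyz":[0,0,0],"roll":0,"grip":0},{"xyz":[0,0,0],"roll":0,"grip":0},{"xyz":[0,0,0],"roll":0,"grip":0}]'

```text
time_s: 13.97
position: [0.4951, -0.2154, 0.0029]
tcp_rot: [[1.0, 0.018, 0.001], [0.018, -1.0, -0.0], [0.001, 0.0, -1.0]]
force: [-0.1, -0.2, -0.3]
opening: 0.283
grasp_force: 0.0
```

Emit:
move_arm --increments '[{"xyz":[0,0,0],"roll":0,"grip":0},{"xyz":[0,0,0],"roll":0,"grip":0},{"xyz":[0,0,-5],"roll":0,"grip":0},{"xyz":[0,0,-10],"roll":0,"grip":0},{"xyz":[0,0,-20],"roll":0,"grip":0}]'

```text
time_s: 14.38
position: [0.4935, -0.2144, 0.0367]
tcp_rot: [[1.0, 0.018, -0.004], [0.018, -1.0, 0.003], [-0.004, -0.003, -1.0]]
force: [-0.3, 0.7, -1.3]
opening: 0.221
grasp_force: 30.0
```

Emit:
move_arm --increments '[{"xyz":[0,0,-30],"roll":0,"grip":0},{"xyz":[0,0,-30],"roll":0,"grip":0},{"xyz":[0,0,-30],"roll":0,"grip":0},{"xyz":[0,0,-20],"roll":0,"grip":0},{"xyz":[0,0,-10],"roll":0,"grip":0}]'

```text
time_s: 14.8
position: [0.4962, -0.2161, 0.1613]
tcp_rot: [[1.0, 0.018, 0.005], [0.018, -1.0, -0.003], [0.005, 0.004, -1.0]]
force: [0.6, 0.3, -1.4]
opening: 0.224
grasp_force: 30.0
```

```bash
python3 - <<'E'
from h import *
from plan import here
# pin middle ~ clip centre + ~1 mm; lens 75 mm ahead of the grip
y=np.radians(1.2); here([.599-.075*np.cos(y),.033-.075*np.sin(y),.165],1.2,10,0)
img,d,P,K,R,c=shot('wrist'); X,Y,Z=P[...,0],P[...,1],P[...,2]
save('w7',img)
m=(X>.52)&(X<.63)&(np.abs(Y+.213)<.045)&(Z>.10)
Q=P[m]; A=np.c_[Q[:,:2]-Q[:,:2].mean(0),np.ones(len(Q))]; s=np.linalg.lstsq(A,Q[:,2],rcond=None)[0]; print(len(Q),Q.mean(0),Q[:,:2].min(0),Q[:,:2].max(0),'slopes deg',np.degrees(s[:2]))
E
```

```text
t 14.8 pos [ 0.4962 -0.2161  0.1613] yaw 1.03 F [ 0.6  0.3 -1.4] open 0.224
[{"xyz": [3.2, -24.7, -0.4], "roll": -0.0003, "grip": 0}, {"xyz": [3.2, -24.7, -0.4], "roll": -0.0003, "grip": 0}, {"xyz": [3.2, -24.7, -0.4], "roll": -0.0003, "grip": 0}, {"xyz": [3.3, -24.7, -0.4], "roll": -0.0003, "grip": 0}, {"xyz": [3.3, -24.7, -0.4], "roll": -0.0003, "grip": 0}]
[{"xyz": [3.3, -24.7, -0.3], "roll": -0.0003, "grip": 0}, {"xyz": [3.3, -24.7, -0.4], "roll": -0.0003, "grip": 0}, {"xyz": [3.3, -24.7, -0.3], "roll": -0.0003, "grip": 0}, {"xyz": [3.2, -24.7, -0.4], "roll": -0.0003, "grip": 0}, {"xyz": [3.3, -24.6, -0.3], "roll": -0.0003, "grip": 0}]
41375 [ 0.54195805 -0.21749082  0.22392703] [ 0.52000005 -0.2579987 ] [ 0.60381469 -0.16800534] slopes deg [-90.47539956  -4.75228379]
```

View pics/w7.png

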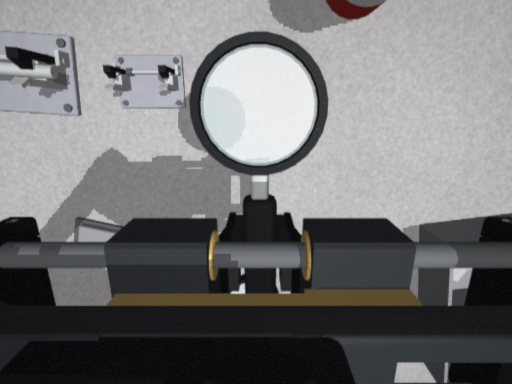

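The loupe is held by the handle, with the rim centred at (259,103). Now I carry it over the pin.

Emit:
move_arm --increments '[{"xyz":[2,-12,0],"roll":0,"grip":0},{"xyz":[3,-24,0],"roll":0,"grip":0},{"xyz":[3,-26,0],"roll":0,"grip":0},{"xyz":[3.5,-26,0],"roll":0,"grip":0},{"xyz":[3.5,-26,0],"roll":0,"grip":0}]'

```text
time_s: 15.27
position: [0.5061, -0.0985, 0.1555]
tcp_rot: [[1.0, 0.017, -0.005], [0.017, -1.0, 0.002], [-0.005, -0.002, -1.0]]
force: [0.2, 0.3, -0.8]
opening: 0.228
grasp_force: 30.0
```

Emit:
move_arm --increments '[{"xyz":[3.5,-26,0],"roll":0,"grip":0},{"xyz":[3.5,-26,0],"roll":0,"grip":0},{"xyz":[3.5,-26,0],"roll":0,"grip":0},{"xyz":[3.5,-26,0],"roll":0,"grip":0},{"xyz":[3,-20,0],"roll":0,"grip":0}]'

```text
time_s: 15.68
position: [0.5205, 0.0263, 0.1554]
tcp_rot: [[1.0, 0.019, -0.005], [0.019, -1.0, 0.002], [-0.005, -0.002, -1.0]]
force: [0.1, -1.1, -1.4]
opening: 0.226
grasp_force: 30.0
```

Emit:
move_arm --increments '[{"xyz":[1,-9,5],"roll":0,"grip":0},{"xyz":[0,0,5],"roll":0,"grip":0},{"xyz":[0,0,3],"roll":0,"grip":0},{"xyz":[0,0,0],"roll":0,"grip":0},{"xyz":[0,0,0],"roll":0,"grip":0}]'

```text
time_s: 16.1
position: [0.523, 0.0312, 0.1437]
tcp_rot: [[1.0, 0.016, -0.002], [0.016, -1.0, 0.0], [-0.002, -0.0, -1.0]]
force: [-0.1, -0.5, -1.0]
opening: 0.225
grasp_force: 30.0
```

```bash
cat > meas.py <<'E'
from h import *
from plan import here
np.set_printoptions(precision=4,suppress=True)
here([.524,.032,.144],1.2,1,0)
def ring(P,img,nm):
    X,Y,Z=P[...,0],P[...,1],P[...,2]; g=img.mean(-1)
    m=(X>.555)&(X<.65)&(np.abs(Y-.033)<.05)&(Z>.12)&(Z<.185)
    Q=P[m]
    if len(Q)<20: print(nm,'few',len(Q)); return
    q=Q[(Q[:,2]>np.median(Q[:,2])-.006)]
    d=q[:,:2]-np.median(q[:,:2],0)
    dk=(g[m]<70); D=Q[dk]; r=cv2.minEnclosingCircle((D[:,:2]*1000).astype(np.float32))
    A=np.c_[D[:,:2]-D[:,:2].mean(0),np.ones(len(D))]; s=np.linalg.lstsq(A,D[:,2],rcond=None)[0]
    print(nm,len(Q),len(D),'circle',np.round(r[0],1),round(r[1],1),'rim top z',np.percentile(D[:,2],[5,50,95]),'slope deg',np.degrees(s[:2]))
def brass(P,img,nm):
    X,Y,Z=P[...,0],P[...,1],P[...,2]; h=cv2.cvtColor(img,cv2.COLOR_RGB2HSV)
    b=(h[...,0]>8)&(h[...,0]<24)&(h[...,1]>100)&(h[...,2]>80)&(X>.69)&(X<.718)&(np.abs(Y-.0145)<.012)&(Z>.1)&(Z<.2)
    Q=P[b]
    if len(Q): print(nm,'pointer',len(Q),np.percentile(Q[:,2],[5,50,95]),'xmin',Q[:,0].min(),'y',np.median(Q[:,1]))
for cam in('wrist','scene','top'):
    img,d,P,K,R,c=shot(cam); ring(P,img,cam); brass(P,img,cam)
    if cam=='scene': np.savez('s8.npz',img=img,P=P); save('s8',cv2.resize(img[170:320,130:330],None,fx=4,fy=4,interpolation=cv2.INTER_CUBIC))
E
python3 meas.py
```

```text
t 16.1 pos [0.523  0.0312 0.1437] yaw 0.93 F [-0.1 -0.5 -1. ] open 0.225
[{"xyz": [1.0, -0.7, -0.3], "roll": -0.0046, "grip": 0}]
wrist 15761 4021 circle [595.   32.8] 35.9 rim top z [0.1504 0.1534 0.1546] slope deg [ 0.024  -0.1167]
scene 883 304 circle [594.9  34.8] 38.8 rim top z [0.143  0.1526 0.1549] slope deg [-2.7323 -2.2404]
scene pointer 34 [0.1471 0.1484 0.15  ] xmin 0.7033023710667529 y 0.015568526399608179
top 71 9 circle [619.8  29.6] 22.3 rim top z [0.148  0.1548 0.1581] slope deg [ 1.8679 -7.7865]
top pointer 19 [0.1476 0.15   0.1554] xmin 0.7030259921230155 y 0.01629491950480682
```

View pics/s8.png

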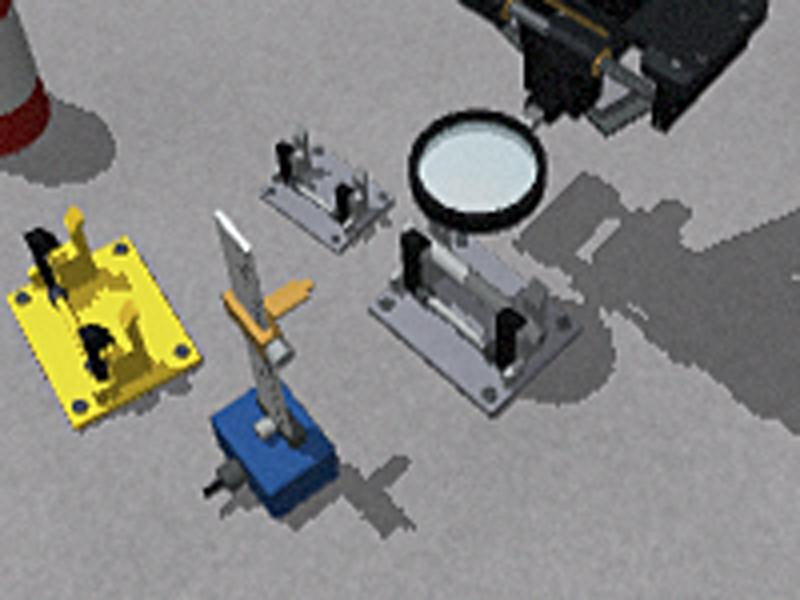

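Wrist view: the lens centre is at (595,32.8) mm and level, with its height at ≈0.1475 m, matching the pointer (≈0.148 m). The pin's middle is at about (599,32) mm, so I nudge +3.5 mm in x and settle.

Emit:
move_arm --increments '[{"xyz":[3.5,0,0],"roll":0,"grip":0},{"xyz":[0,0,0],"roll":0,"grip":0},{"xyz":[0,0,0],"roll":0,"grip":0},{"xyz":[0,0,0],"roll":0,"grip":0},{"xyz":[0,0,0],"roll":0,"grip":0}]'

```text
time_s: 16.67
position: [0.527, 0.0323, 0.1446]
tcp_rot: [[1.0, 0.018, 0.0], [0.018, -1.0, -0.0], [0.0, 0.0, -1.0]]
force: [-0.4, -0.7, -1.1]
opening: 0.228
grasp_force: 30.0
```

```bash
python3 meas.py
```

```text
t 16.6667 pos [0.527  0.0323 0.1446] yaw 1.02 F [-0.4 -0.7 -1.1] open 0.228
[{"xyz": [-3.0, 0.3, 0.6], "roll": -0.0032, "grip": 0}]
wrist 15852 4018 circle [598.9  34. ] 36.0 rim top z [0.1514 0.1544 0.1556] slope deg [ 0.1815 -0.0664]
scene 900 316 circle [599.2  36.8] 38.3 rim top z [0.1431 0.1532 0.1553] slope deg [-2.9139 -1.9616]
scene pointer 32 [0.1471 0.1486 0.15  ] xmin 0.7031376418296755 y 0.015776798149941984
top 64 4 circle [631.2  43.1] 8.7 rim top z [0.1532 0.1557 0.1578] slope deg [397.2628 116.5343]
top pointer 20 [0.1447 0.1493 0.1536] xmin 0.7016307923353715 y 0.016303351752203224
```

```bash
python3 -c "
from rig import bot
print(bot.hand_in())"
```

```text
the job is handed in; nothing more can be done
None
```

I seated the pin fully home in the large grey clip with the jaw closed over it. The loupe is held level by its handle over the pin's middle, with the lens at about 0.148 m to match the pointer, and the job is handed in at about 17 s; no verdict came back.

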